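# Shut down and lock off the stall's switch panel

### The arm

A 6-joint arm with a two-finger parallel gripper is mounted at the origin on a cart in front of the work surface, level with it; the furniture and walls round the work are solid. World frame = base frame: x ahead of the robot, y to its left, z up, the work surface at z = 0. Lengths are in mm, angles in rad, forces in N, time in s.
With the tool pointing down it reaches from about 250 to 775 mm from the base axis. Payload 4 kg.
Tool frame: the origin (TCP) lies at the very end of the fingers, on their centre line; the grasp point (between the pads) lies 19 mm behind it (ctrl.grip_depth is the distance from the TCP to the grasp point, in mm); z points along the fingers, y is the line along which they close (so a half turn about z gives the same grasp; the last joint's range is limited). The gripper opens to 94 mm and grips with 3 to 60 N. Pads are 16 mm wide; open, the fingers measure 119 mm over their backs; the gripper's body (75 mm by 177 mm) begins 78 mm behind the grasp point.
Start: joints at [-1.42, 0.087, 1.371, -0, 1.684, -0.103], TCP at [138.093, -532.403, 179.106] pointing down, gripper open.
Joint ranges: [-3.1, 3.1], [-0.76, 2.03], [0.27, 2.55], [-1.08, 4.22], [0.17, 2.65], [-2.57, 2.57]. Speed limits (rad/s): [2.79, 2.79, 3.14, 3.14, 3.14, 3.14].

### API

Orientations are given as a 3x3 rotation matrix whose columns are the frame's x, y, z axes.
In Python, from plant import ctrl gives the robot as it stands. The module is installed in compiled form; this text tells all that it offers.
- The arm moves only by the shell command python3 -m inch 'ROWS' [FORCE]. ROWS is JSON, a list of rows, each a list of 3 entries, a list of its own where there are three numbers: the shift along the tool's x, y, z as a fraction of full scale, then the turn about the tool's z as a fraction of full scale, then the closure, from -1 (fully open) to 1 (shut), so that 0 is half open. A call has 1 to 5 rows; each row is the pose to reach, as a shift and turn from the pose commanded when the call began, along the tool's axes at that moment; what a row does not reach only later rows make up. Full scale, the value 1, is 20 cm for a shift and 30 degrees for a turn. A row lasts 1/12 s, in which the tool goes at most 41.7 mm and 7.16 degrees, less where a joint would pass 70% of its speed; a pose out of reach is approached as far as the arm can. A call with a number of a shift or a turn outside -1 to 1 is refused whole. A call with a gripper value outside its range is refused whole. The fingers move at their own pace and stop on an object; FORCE is the grip in N (left out, the last holds). Time passes only in rows, so rows that repeat a pose let the fingers close. It gives the time, the measured TCP pose, the force, the opening and the grip force at its end, in the units of the state.
- ctrl.read_state(): the state, without advancing time (a new reading comes with each control period).
- ctrl.read_camera(name): name is "scene" or "side" or "wrist"; returns a dict with "pixels" (400x640x3 uint8, blue, green, red), "camera_matrix" (3x3 intrinsics, pixels), "D" ([k1, k2, p1, p2, k3] as OpenCV has them; the pictures are not rectified), "R" (3x3) and "t" (3): a world point X has camera coordinates R X + t. Camera axes: x right, y down, z forward; pixel columns grow to the right and rows downward; lengths in mm; the calibration is good to about 2 mm. A picture is of the moment at which its call begins. There is no depth.
- ctrl.job_done(): hands the job in; it is judged then, once.
The state is a dict: "time": time; "qpos": joint angles; "dq": joint speeds; "joint_torque": joint torques, N m; "eef_pos": TCP position; "eef_rot": TCP orientation; "force": force on the tool from outside, world axes, zero at the start; "moment": the same for the moment, N m; "gripper_width": opening from 0.0 (shut) to 1.0 (fully open); "grasp_force": force on a finger pad.
Only numpy, scipy, OpenCV 4.12 (cv2) and the standard library are available. Lean on these libraries where they do the work, as an engineer would, in place of code of your own. Each camera call takes 0.05 s, during which the arm holds its last target. There are 200 camera calls.

### The job

It is closing time: with one finger stroke along the switch panel, sweep all four toggles of the evenly spaced row over to off without lifting the hand away partway, and leave the fifth toggle, which stands apart and feeds the fridge, on. Then put the guard over the four switched-off toggles and press it fully home until both spring clips have snapped over its ends, and let go. Do not knock over or shift the bottles, shaker and timer that stand around.

Things in the scene. Friction and masses are not known exactly. Their poses are not given: they have to be found in the camera images.
- panel: Fixed switch panel, a flat grey box with a steel top, 84 (x) x 254 (y) x 40 mm high, black cable gland on its +y end. Origin: centre of its underside, z up. Five steel bat toggles stand along its y axis at x = +20 mm, pivots 43 mm up at y = -95, -55, -15, +25 (the row of four) and +85 mm (the fifth, set apart). The seat for the guard runs beside them at x = -20 mm.
- toggle_1 (a joint): Toggle at y = -95 mm, rad: 0 on, 0.52 upright, 1.885 off; falls by its weight to the side it leans, under 1 N at the tip. 27 mm from pivot to centre of its 9 mm ball tip. On: leans to panel -y, ball centre 66 mm above the panel's underside, 13.5 mm to -y of the pivot. Off: lies to +y, ball top 53 mm above the underside, reaching 31 mm to +y of the pivot.
- toggle_2 (a joint): Toggle at y = -55 mm, as toggle_1
- toggle_3 (a joint): Toggle at y = -15 mm, as toggle_1
- toggle_4 (a joint): Toggle at y = +25 mm, last of the row of four, as toggle_1
- toggle_5 (a joint): The fridge's toggle at y = +85 mm, set apart, as toggle_1; starts on (0) and must stay on. Its ball reaches back to y = +67 mm
- clip_a (a joint): Spring clip at the -y end of the seat, rad: 0 at rest, grows as it bends outward (to -y), about 0.15 as the guard's end passes. Upright steel leaf 14 mm wide, inner face 93.5 mm from seat along y, with a 4.5 mm inward lip: underside 20.7 mm, top of its slope 29 mm above the panel's top.
- clip_b (a joint): The like clip at the +y end of the seat, bending outward to +y. Pressing the guard down past both clips takes about 8 to 12 N, most of it 20 to 15 mm above the seat.
- seat (a point): Where the guard's origin belongs: on the panel's top, panel x = -20, y = -21, z = 40 mm. Fitted, the guard has the panel's heading and rests on the top. Pairs of guide cheeks, 21 mm apart inside, flared above, 24 mm high over the top, stand at panel y = -110 to -101 and +59 to +68 mm; the nearest is 22 mm from the toggle line.
- row_mid (a point): Point on the panel's top, panel x = +20, y = -21, z = 40 mm, on the toggle line; guard_edge lies here when the guard is fitted. A fingertip (up to 36 mm wide across the row) moving along panel +y on this line, 55 to 63 mm above the panel's underside, tips the toggles past upright one after another and clears those lying over.
- guard: Loose grey-painted metal guard, about 0.25 kg: a bar 18 (x) x 184 (y) x 20 mm high, its lower end edges chamfered (5 mm along y, 8 mm high); at its top a plate 3.5 mm thick, 154 mm long in y, reaches out to x = +54 mm and is folded down to the underside there. It lies the way up it is fitted. Origin: centre of the bar's underside; z up, x towards the plate.
- guard_grip (a point): Where to hold the guard: upright grip plate 12 mm thick (guard x = 0 to 12), 50 mm long (y = -25 to 25), from the bar's top at 20 mm to 60 mm above the underside; this point is its centre, x = 6, y = 0, z = 41 mm of the guard. Pinch it across its thickness (along guard x) from above.
- guard_edge (a point): Point of the guard at x = +40, y = 0, z = 0 mm, under the plate
- red_squeeze_bottle: Bystander, a squeeze bottle 52 mm across, 165 mm tall, loose; origin at the centre of its foot. Behind, 0.5 m up, a glass shelf overhangs the far left of the worktop
- brown_squeeze_bottle: Bystander, a squeeze bottle 56 mm across, 180 mm tall, loose; origin at the centre of its foot
- shaker: Bystander, a pepper shaker 44 mm across, 90 mm tall, loose; origin at the centre of its foot
- timer: Bystander, a round kitchen timer 65 mm across, 46 mm tall, loose; origin at the centre of its foot

How it is judged:
By the outcome, as a careful person would: the job done as asked, in the order asked, and still so for the second after the job is handed in, with the robot touching nothing.
It also fails if it takes over 61 s, if anything falls off the work surface, if the arm or the gripper's body presses on something with over 40 N, if the wrist force passes 120 N, or if a joint passes its speed limit or range.

## Working session

There is one attempt and no reset: what is moved stays moved. The work goes in short steps, Python scripts to look and compute and a shell command to move; the robot and the scene stay as the last step left them, time stands still between calls to the robot, and variables do not carry over. Pictures are saved under pics/ and viewed, at most 10 in all, crops included, and the job is handed in when it is done.

```bash
mkdir -p pics; python3 - <<'E'
from plant import ctrl
import cv2,numpy as np,pickle
d={}
for n in ("scene","side","wrist"):
    c=ctrl.read_camera(n);d[n]=c;cv2.imwrite(f"pics/{n}0.png",c["pixels"]);print(n,np.round(c["R"],3).tolist(),np.round(c["t"]),c["camera_matrix"][0][0])
pickle.dump(d,open("c0.pkl","wb"))
s=ctrl.read_state();print(s["time"],np.round(s["eef_rot"],3),s["gripper_width"])
E
```

```text
scene [[-0.6, -0.8, 0.003], [-0.408, 0.303, -0.862], [0.688, -0.519, -0.508]] [371. 261. 790.] 515.6159387768494
side [[-0.927, -0.374, -0.017], [-0.19, 0.51, -0.839], [0.322, -0.775, -0.544]] [521. 159. 936.] 465.7825965528408
wrist [[0.251, -0.968, -0.001], [-0.931, -0.242, 0.275], [-0.266, -0.068, -0.961]] [-549.  -28.  390.] 293.88398361758357
0.15 [[ 0.968  0.251 -0.   ]
 [ 0.251 -0.968  0.002]
 [ 0.    -0.002 -1.   ]] 1.0029473161640452
```

View pics/scene0.png

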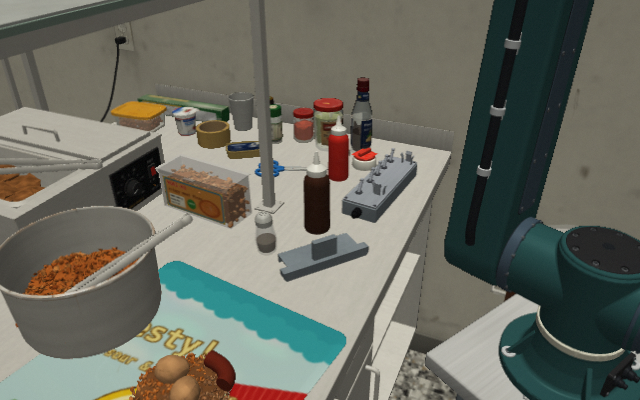

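View pics/side0.png

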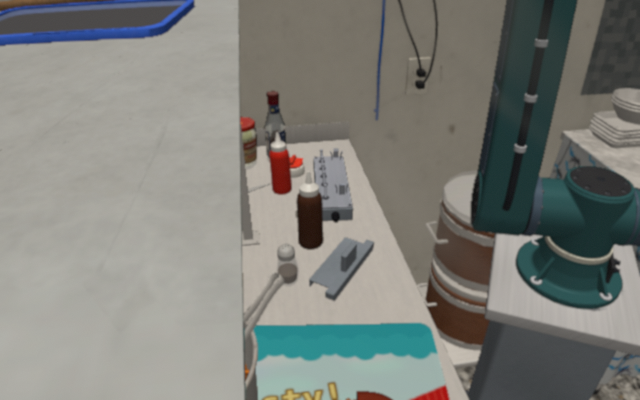

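The scene view shows the panel at about (380,188), with its black gland end near (350,212). The guard is at (323,255), the brown bottle at (317,200), the red bottle at (339,152), the shaker at (265,232) and the timer at (365,158). The side view shows the panel at (332,183) and the guard at (342,267). Next I'll enlarge both and check the wrist view.

```bash
python3 - <<'E'
import cv2,numpy as np,pickle
d=pickle.load(open("c0.pkl","rb"))
a=d["scene"]["pixels"][120:290,240:440]; b=d["side"]["pixels"][140:310,250:390]
a=cv2.resize(a,None,fx=4,fy=3.5,interpolation=3)
a=cv2.resize(d["scene"]["pixels"][130:280,240:440],(800,600),interpolation=3);cv2.imwrite("pics/sc1.png",a)
b=cv2.resize(d["side"]["pixels"][140:300,250:390],(525,600),interpolation=3);cv2.imwrite("pics/si1.png",b)
for n in d:
    print(n,-np.array(d[n]["R"]).T@np.array(d[n]["t"]),d[n]["D"])
E
```

```text
scene [-214.58363755  627.26483303  625.12219801] [-0.02824091  0.          0.          0.          0.        ]
side [211.86223041 838.83445831 651.41097996] [-0.08456818  0.          0.          0.          0.        ]
wrist [ 215.55786502 -511.7887379   382.23081014] [0.00422904 0.         0.         0.         0.        ]
```

View pics/wrist0.png

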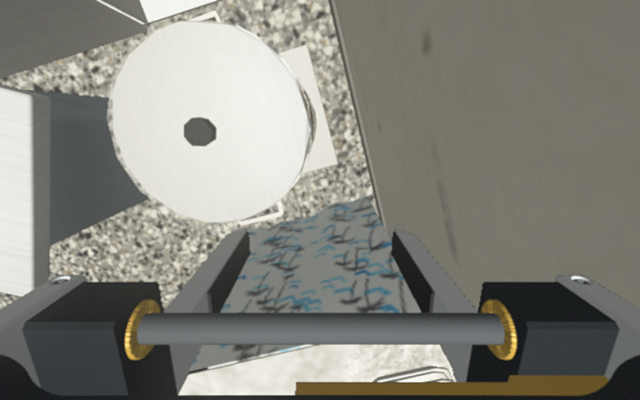

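View pics/sc1.png

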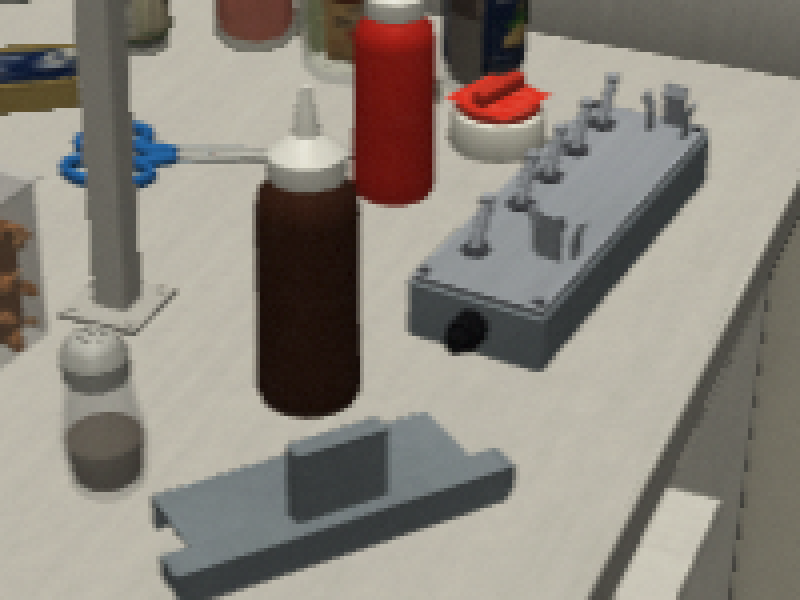

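The wrist view shows only the floor and the cart so far. The enlarged scene view shows:
- **Panel top corners:** about (410,282), (545,320) and (707,130).
- **Toggles:** all leaning away, with toggle 5 at (478,245).
- **Guard plate:** far edge from (155,497) to (430,413), with the grip plate top from (290,450) to (387,428).

I'll cast rays for a first estimate.

```bash
cat > h.py <<'E'
import cv2,numpy as np,pickle
def ray(c,uv):
    n=cv2.undistortPoints(np.array([[uv]],float),np.array(c["camera_matrix"]),np.array(c["D"]))[0,0]
    R=np.array(c["R"]);return -R.T@np.array(c["t"]),R.T@np.array([n[0],n[1],1])
def onz(c,uv,z):
    o,d=ray(c,uv);return (o+d*(z-o[2])/d[2])
def proj(c,X):
    return cv2.projectPoints(np.array(X,float).reshape(-1,3),cv2.Rodrigues(np.array(c["R"]))[0],np.array(c["t"],float),np.array(c["camera_matrix"]),np.array(c["D"]))[0][:,0]
E
python3 - <<'E'
from h import *
d=pickle.load(open("c0.pkl","rb"));c=d["scene"]
for n,u,v,z in [("p+y left",410,282,40),("p+y right",545,320,40),("p-y right",707,130,40),("t5 base",478,248,40),("t4",520,203,40),("t3",548,176,40),("t2",573,150,40),("t1",602,124,40),("g farL",155,497,20),("g farR",430,413,20),("g barR",515,465,20),("g barL",163,572,20),("grip L",288,450,60),("grip R",387,430,60),("brown",308,410,0),("red",395,200,0),("shaker",105,490,0),("timer",497,158,0)]:
    print(n,np.round(onz(c,(240+u/4,130+v/4),z)))
E
```

```text
p+y left [538.  20.  40.]
p+y right [465. -14.  40.]
p-y right [ 572. -244.   40.]
t5 base [545. -34.  40.]
t4 [570. -88.  40.]
t3 [ 585. -123.   40.]
t2 [ 602. -158.   40.]
t1 [ 617. -196.   40.]
g farL [480. 222.  20.]
g farR [456.  71.  20.]
g barR [396.  65.  20.]
g barL [430. 249.  20.]
grip L [428. 180.  60.]
grip R [413. 133.  60.]
brown [519. 103.   0.]
red [673. -76.   0.]
shaker [523. 226.   0.]
timer [ 679. -164.    0.]
```

```bash
python3 -m inch '[[[0.85,-0.52,-0.25],0,1],[[0.85,-0.52,-0.25],0,1],[[0.85,-0.52,-0.25],0,1],[[0.85,-0.52,-0.25],0,1],[[0.85,-0.52,-0.25],0,1]]'
python3 -m inch '[[[0.85,-0.52,0],0,1],[[0.85,-0.52,0],0,1],[[0.85,-0.52,0],0,1],[[0.85,-0.52,0],0,1],[[0.85,-0.52,0],0,1]]'
python3 -m inch '[[[0.7,-0.42,0],-0.32,1],[[0.7,-0.42,0],-0.32,1],[[0.7,-0.42,0],-0.32,1],[[0.7,-0.42,0],-0.32,1],[[0.7,-0.42,0],-0.32,1]]'
python3 - <<'E'
from plant import ctrl
import cv2,numpy as np,pickle
c=ctrl.read_camera("wrist");pickle.dump(c,open("w1.pkl","wb"));cv2.imwrite("pics/w1.png",c["pixels"])
s=ctrl.read_state();print(s["time"],s["eef_pos"],np.round(s["eef_rot"],3).tolist(),s["gripper_width"])
E
```

```text
time: 0.57
eef_pos: [277.5, -387.3, 229.4]
eef_rot: [[0.968, 0.251, 0.0], [0.251, -0.968, 0.0], [0.0, -0.0, -1.0]]
force: [0.2, -0.8, 0.2]
gripper_width: 0.682
grasp_force: 0.0
time: 0.98
eef_pos: [416.4, -243.1, 228.9]
eef_rot: [[0.968, 0.253, 0.0], [0.253, -0.968, 0.001], [0.0, -0.001, -1.0]]
force: [0.4, -1.0, 0.1]
gripper_width: 0.326
grasp_force: 0.0
time: 1.4
eef_pos: [532.5, -123.9, 227.5]
eef_rot: [[0.909, 0.416, -0.0], [0.416, -0.909, 0.003], [0.001, -0.003, -1.0]]
force: [-1.3, 0.7, -0.4]
gripper_width: 0.01
grasp_force: 0.0
1.45 [ 530.63233308 -126.50366254  227.73658673] [[0.91, 0.414, -0.002], [0.414, -0.91, 0.001], [-0.001, -0.002, -1.0]] 0.002398167739438633
```

View pics/w1.png

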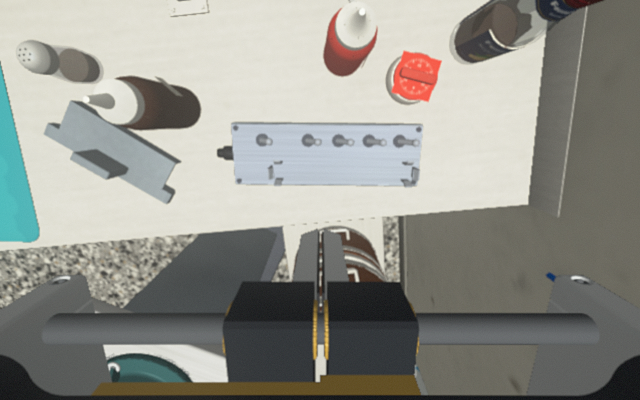

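The wrist view shows the panel top from (233,122) to (422,186) with the gland at (226,153). The toggles are at (265,140), (312,140), (343,141), (374,141) and (405,141). The guard is at (115,155), beside the brown bottle at (150,103).

```bash
cat >> h.py <<'E'
def rect(c,mask,z):
    k,_=cv2.findContours(mask,cv2.RETR_EXTERNAL,cv2.CHAIN_APPROX_NONE);k=max(k,key=cv2.contourArea)
    P=np.array([onz(c,p[0],z)[:2] for p in k],np.float32);return cv2.minAreaRect(P),P,k
E
python3 - <<'E'
from h import *
c=pickle.load(open("w1.pkl","rb"));im=c["pixels"]
for p in [(330,165),(250,170),(100,130),(75,115),(150,175),(300,200)]: print(p,im[p[1],p[0]],cv2.cvtColor(im[p[1]:p[1]+1,p[0]:p[0]+1],cv2.COLOR_BGR2HSV)[0,0])
b=im.astype(int);sub=b[...,0]-b[...,2]
m=((sub>4)&(b[...,1]<205)).astype(np.uint8)*255
roi=np.zeros_like(m);roi[112:200,215:440]=m[112:200,215:440];roi=cv2.morphologyEx(cv2.morphologyEx(roi,cv2.MORPH_CLOSE,np.ones((5,5))),cv2.MORPH_OPEN,np.ones((9,9)))
r,P,k=rect(c,roi,40);print("panel",r,cv2.boxPoints(r).round().tolist())
r2=cv2.minAreaRect(k);print(r2)
for n,u,v,z in [("red foot",348,50,0),("brown base",183,103,0),("timer",414,78,46),("t5",265,140,43),("t4 piv",309,140,43),("t3",340,140,43),("t2",370,140,43),("t1",401,140,43)]: print(n,np.round(onz(c,(u,v),z)))
roi=np.zeros_like(m);roi[95:210,35:185]=m[95:210,35:185];cv2.imwrite("pics/gm.png",roi)
gh=cv2.inRange(cv2.cvtColor(im,cv2.COLOR_BGR2HSV),(95,15,40),(125,110,190));gm=np.zeros_like(gh);gm[95:210,35:185]=gh[95:210,35:185]
a=np.hstack([cv2.resize(im[90:210,30:190],(800,600),interpolation=3)[:, :],]);cv2.imwrite("pics/g1.png",a)
r,P,k=rect(c,gm,20);print("guard",r,cv2.contourArea(k))
E
```

```text
(330, 165) [210 199 191] [107  23 210]
(250, 170) [213 202 192] [106  25 213]
(100, 130) [170 168 157] [ 95  20 170]
(75, 115) [172 168 159] [ 99  19 172]
(150, 175) [173 171 162] [ 95  16 173]
(300, 200) [215 225 226] [ 27  12 226]
panel ((563.7647094726562, -117.78092956542969), (80.97119140625, 249.20166015625), 24.075279235839844) [[476.0, -21.0], [578.0, -248.0], [652.0, -215.0], [550.0, 12.0]]
((326.2834167480469, 153.82530212402344), (189.1194610595703, 61.29746627807617), 0.5208563208580017)
red foot [697. -88.   0.]
brown base [541.  92.   0.]
timer [ 693. -175.   46.]
t5 [548. -37.  43.]
t4 piv [572. -89.  43.]
t3 [ 589. -126.   43.]
t2 [ 605. -161.   43.]
t1 [ 622. -198.   43.]
guard ((444.3004455566406, 146.3319549560547), (175.59739685058594, 62.33778762817383), 81.8175277709961) 2943.5
```

View pics/g1.png

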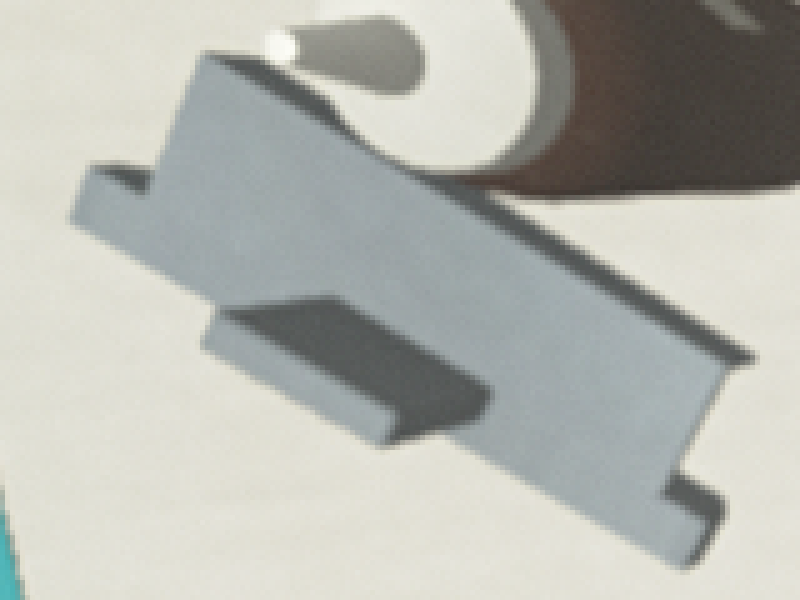

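The enlarged guard crop gives these points:
- **Bar back edge:** (72,220) to (683,570).
- **Plate fold edge:** (205,52) to (735,360).
- **Grip plate top:** (205,345) to (405,410).

The brown bottle nearly touches the plate edge in this view. Now I'll go to the sweep start, and fit the guard pose in the same step.

```bash
python3 -m inch '[[[0.265,0.7,0],0,1],[[0.265,0.7,0],0,1],[[0.265,0.7,0],0,1],[[0.265,0.7,0],0,1],[[0.265,0.7,0],0,1]]' | head -2
python3 - <<'E'
from h import *
from plant import ctrl
from scipy.optimize import least_squares
c=pickle.load(open("w1.pkl","rb"))
obs=[((72,220),(-9,92,20)),((683,570),(-9,-92,20)),((205,52),(54,77,20)),((735,360),(54,-77,20)),((205,345),(0,25,60)),((385,442),(0,-25,60))]
A=[];B=[]
for (u,v),g in obs: A.append(onz(c,(30+u/5,90+v/5),g[2])[:2]);B.append(g[:2])
A=np.array(A);B=np.array(B,float)
def f(p):
    C,S=np.cos(p[2]),np.sin(p[2]);return (B@np.array([[C,S],[-S,C]])+p[:2]-A).ravel()
r=least_squares(f,[430,150,-.15]);print("guard",r.x[:2],np.degrees(r.x[2]),r.fun.reshape(-1,2).round(1).tolist())
s=ctrl.read_state();R=np.array(s["eef_rot"])
ya=np.radians(24.07);px=np.array([np.cos(ya),np.sin(ya)]);py=np.array([-px[1],px[0]])
e=np.array(s["eef_pos"])[:2]-[563.8,-117.8];print(s["time"],s["eef_pos"],"panel xy",e@px,e@py,"yaw",np.degrees(np.arctan2(R[1,0],R[0,0])))
E
```

```text
time: 1.87
eef_pos: [635.5, -240.5, 225.0]
guard [422.27811335 151.58264844] -8.304669515455675 [[0.2, 0.5], [1.0, -1.4], [1.4, 0.6], [-0.3, 0.0], [-0.5, 1.4], [-1.9, -1.0]]
1.8667 [ 635.46973996 -240.47884306  224.98107026] panel xy 15.403036064044704 -141.24233303204855 yaw 23.846496034559017
```

```bash
cat > st.py <<'E'
from h import *
from plant import ctrl
s=ctrl.read_state();R=np.array(s["eef_rot"])
ya=np.radians(24.07);px=np.array([np.cos(ya),np.sin(ya)]);py=np.array([-px[1],px[0]])
e=np.array(s["eef_pos"])[:2]-[563.8,-117.8];print(s["time"],np.round(s["eef_pos"],1),"panel xy",np.round([e@px,e@py],1),"yaw",round(np.degrees(np.arctan2(R[1,0],R[0,0])),2),"F",np.round(s["force"],1),"w",round(s["gripper_width"],3),"gf",round(s["grasp_force"],1))
E
python3 -m inch '[[[0,0,0.55],0,1],[[0,0,0.55],0,1],[[0,0,0.55],0,1],[[0,0,0.55],0,1],[[0,0,0.55],0,1]]' >/dev/null; python3 st.py
python3 -m inch '[[[0,0,0],0,1],[[0,0,0],0,1]]' >/dev/null; python3 st.py
```

```text
2.2833 [ 632.8 -235.2  117.5] panel xy [  15.1 -135.3] yaw 24.09 F [-0.7 -0.4  1.2] w 0.005 gf 0.0
2.45 [ 636.5 -236.3  123.5] panel xy [  18.  -137.9] yaw 24.13 F [ 0.5 -0.6  1.3] w 0.005 gf 0.0
```

```bash
python3 -m inch '[[[0,0,0],0,1],[[0,0,0],0,1],[[0,0,0],0,1]]' >/dev/null; python3 st.py
python3 -m inch '[[[0,0,0.1],0,1],[[0,0,0.2],0,1],[[0,0,0.3],0,1],[[0,0,0.3],0,1],[[0,0,0.3],0,1]]' >/dev/null; python3 st.py
python3 -m inch '[[[0,0,0],0,1],[[0,0,0],0,1],[[0,0,0],0,1]]' >/dev/null; python3 st.py
```

```text
2.7 [ 635.7 -235.6  120.8] panel xy [  17.6 -136.9] yaw 24.15 F [-0.2  0.4  0.1] w 0.006 gf 0.0
3.1167 [ 634.2 -234.9   57.8] panel xy [  16.5 -135.6] yaw 24.15 F [-0.4 -0.1 -0.1] w 0.009 gf 0.0
3.3667 [ 636.2 -235.8   61.3] panel xy [  17.9 -137.3] yaw 24.14 F [-0.3  0.6 -0. ] w 0.003 gf 0.0
```

```bash
python3 -m inch '[[[0.012,-0.05,0.007],0,1],[[0.012,-0.11,0.007],0,1],[[0.012,-0.17,0.007],0,1],[[0.012,-0.23,0.007],0,1],[[0.012,-0.28,0.007],0,1]]' >/dev/null; python3 st.py
python3 -m inch '[[[0,-0.06,0],0,1],[[0,-0.12,0],0,1],[[0,-0.18,0],0,1],[[0,-0.23,0],0,1],[[0,-0.28,0],0,1]]' >/dev/null; python3 st.py
python3 -m inch '[[[0,-0.06,0],0,1],[[0,-0.12,0],0,1],[[0,-0.18,0],0,1],[[0,-0.24,0],0,1],[[0,-0.28,0],0,1]]' >/dev/null; python3 st.py
python3 -m inch '[[[0,0,0],0,1],[[0,0,0],0,1],[[0,0,0],0,1]]' >/dev/null; python3 st.py
```

```text
3.7833 [ 613.5 -181.3   57.8] panel xy [ 19.5 -78.3] yaw 24.2 F [-0.9  0.3 -0.2] w 0.004 gf 0.0
4.2 [ 590.9 -131.    57.8] panel xy [ 19.4 -23.2] yaw 24.16 F [-0.3 -0.2 -0.5] w 0.005 gf 0.0
4.6167 [567.8 -79.5  57.7] panel xy [19.3 33.3] yaw 24.18 F [ 1.4 -1.1  1.2] w 0.004 gf 0.0
4.8667 [568.8 -81.4  57.8] panel xy [19.4 31.3] yaw 24.14 F [-0.2 -0.4 -0.2] w 0.005 gf 0.0
```

```bash
python3 -m inch '[[[0,0,-0.1],0,1],[[0,0,-0.3],0,1],[[0,0,-0.5],0,1],[[0,0,-0.7],0,1],[[0,0,-0.86],0,1]]' >/dev/null
python3 -m inch '[[[-0.065,-0.7,0],0,1],[[-0.065,-0.7,0],0,1],[[-0.065,-0.7,0],0,1],[[-0.065,-0.7,0],0,1],[[-0.065,-0.7,0],0,0]]' >/dev/null
python3 -m inch '[[[-0.065,-0.7,0],-0.96,0],[[-0.065,-0.7,0],-0.96,0],[[-0.065,-0.7,0],-0.96,0],[[-0.065,-0.7,0],-0.96,0],[[-0.065,-0.7,0],-0.96,0]]' >/dev/null
python3 -m inch '[[[0,0,0],-0.96,0],[[0,0,0],-0.96,0],[[0,0,0],-0.96,0],[[0,0,0],-0.96,0],[[0,0,0],-0.96,0]]' >/dev/null
python3 -m inch '[[[0,0,0],0,0],[[0,0,0],0,0],[[0,0,0],0,0]]' >/dev/null; python3 st.py
python3 - <<'E'
from h import *
from plant import ctrl
a=ctrl.read_camera("wrist");b=ctrl.read_camera("scene");pickle.dump((a,b),open("w2.pkl","wb"))
x=a["pixels"];y=cv2.resize(b["pixels"][130:230,310:440],None,fx=2.2,fy=2.2,interpolation=3)
o=np.zeros((x.shape[0],x.shape[1]+0,3),np.uint8);o[:]=x
pic=np.zeros((600,800,3),np.uint8);pic[:400,:640]=x;pic[400-20:600,800-y.shape[1]:]=y[:220];cv2.imwrite("pics/w2.png",pic)
E
```

```text
6.7833 [430.7 163.2 229.6] panel xy [ -6.9 310.9] yaw 81.54 F [-0.1 -0.5  0.2] w 0.499 gf 0.0
```

View pics/w2.png

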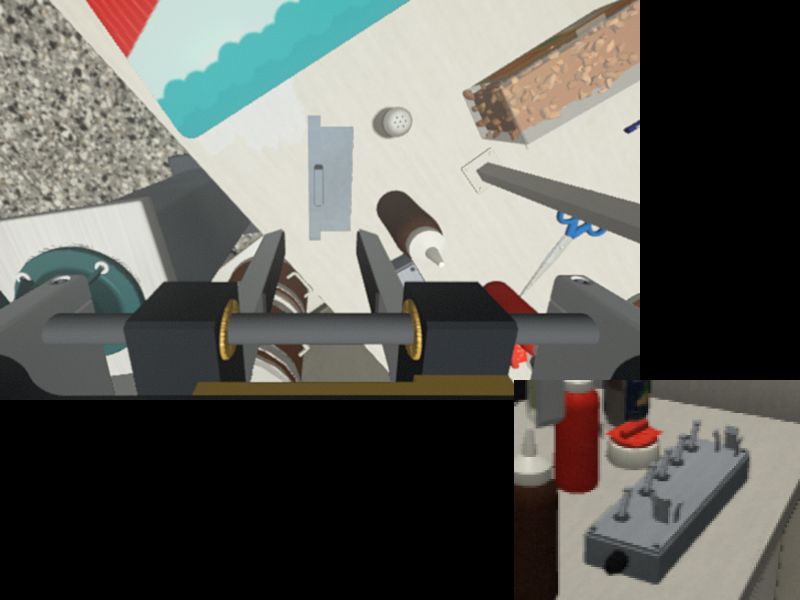

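The wrist view shows the guard at (330,180) with its grip plate at (319,185), and the bottles and shaker are undisturbed. The inset doesn't show clearly whether the toggles fell, so I'll compare before and after numerically.

```bash
python3 - <<'E'
from h import *
d=pickle.load(open("c0.pkl","rb"));a,b=pickle.load(open("w2.pkl","rb"))
ya=np.radians(24.07);C,S=np.cos(ya),np.sin(ya)
W=lambda x,y,z:(563.8+C*x-S*y,-117.8+S*x+C*y,z)
g0=cv2.cvtColor(d["scene"]["pixels"],cv2.COLOR_BGR2GRAY).astype(int);g1=cv2.cvtColor(b["pixels"],cv2.COLOR_BGR2GRAY).astype(int)
for i,y in enumerate([-95,-55,-15,25,85]):
    on=proj(b,W(20,y-13.5,66))[0];piv=proj(b,W(20,y,43))[0];off=proj(b,W(20,y+26,49))[0]
    print(i+1,on.round(),piv.round(),off.round())
df=abs(g1-g0)[140:200,360:430]
for r in range(140,198): print(r,''.join('#' if v>25 else '+' if v>10 else '.' for v in abs(g1-g0)[r,345:425]))
E
```

```text
1 [392. 149.] [390. 159.] [386. 161.]
2 [386. 155.] [383. 166.] [379. 168.]
3 [379. 162.] [376. 172.] [372. 175.]
4 [372. 168.] [369. 179.] [365. 182.]
5 [361. 179.] [358. 191.] [353. 193.]
140 ...#++.....................++++++++++++++++......+...........++..+...........+..
141 ...#++....................++++++++++++++++++++++++.+.....+.........+.........++.
142 ...#++....................+++++++++++++++++++++++++++++......++..+.......+..++..
143 ....++....................++++++++++++++++++++++++++++++++++.................+..
144 ....++....................+++++++++++++++++++++++++++++++++++++++.......+..+.+..
145 ....++....................+++++++++++++++++++++++++++++++++++++++++++++...+..+..
146 ....+++..................+++++++++++++++++++++++++++++++++++++++++++++++++++++..
147 ....+++.................++++++++++++++++++++++++++++++++++++++++++++++++++++++++
148 ...+++++..................++++++++++++++++++++++++++++++++++++++++++++++++++++++
149 ...+++++..................++++++++++++++++++++++++++++++++++++++++++++++++++++++
150 .....++++......+....+.....++++++++++++++++++++++++++++++
[... 3319 characters left out ...]
++++++++++++++++++++
190 ++++++++++++.++..+++++++++++........++..+++++++...........++++++++++++++++++++++
191 +++++++++++.+++..++++++++++++...+..+++..+++++............+++++++++++++++++++++++
192 +++++++++++......++++++++++++......++...++++..+.........++++++++++++++++++++++++
193 +++++++++++......++++++++++++......+++.++++............+++++++++++++++++++++++++
194 +++++++++++++...++++++++++++++++...+++.++++...........++++++++++++++++++++++++++
195 ++++++++++++++++++.++++++++++.+++++++++++.............++++++++++++++++++++++++++
196 +++++++++++++++++++++++++++++++++++++++++............+++++++++++++++++++++++++++
197 ..+++++++++++++++++++++++++++++++++++++++...........++++++++++++++++++++++++++++
```

```bash
python3 - <<'E'
from h import *
d=pickle.load(open("c0.pkl","rb"));a,b=pickle.load(open("w2.pkl","rb"));w1=pickle.load(open("w1.pkl","rb"))
f=lambda im,y0,y1,x0,x1,w:cv2.resize(im[y0:y1,x0:x1],(w,300),interpolation=cv2.INTER_CUBIC)
pic=np.vstack([f(d["scene"]["pixels"],142,200,345,422,400),f(b["pixels"],142,200,345,422,400)])
cv2.imwrite("pics/cmp.png",pic)
print(proj(w1,[530.6,-126.5,227.7]),proj(a,[430.7,163.2,229.6]))
E
```

```text
[[322.79362339 231.87731746]] [[320.46449199 228.55579137]]
```

View pics/cmp.png

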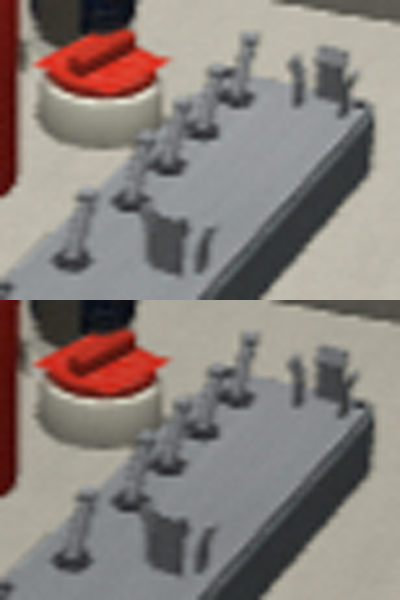

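Top (before) and bottom (after) are identical, so all toggles are still on and the sweep missed. I'll check whether the reported fingertip position agrees with the scene and side cameras.

```bash
python3 - <<'E'
from h import *
from plant import ctrl
d=pickle.load(open("c0.pkl","rb"))
s=ctrl.read_state();p=np.array(s["eef_pos"]);R=np.array(s["eef_rot"])
for n in("scene","side"):
    b=ctrl.read_camera(n);pickle.dump(b,open(f"{n}2.pkl","wb"))
    fing=[p+R[:,1]*sg*23.5+R[:,2]*h for h in(0,-40) for sg in(1,-1)]
    q=proj(b,fing);print(n,q.round().tolist())
    df=cv2.absdiff(d[n]["pixels"],b["pixels"]).max(2)
    c=q[:2].mean(0).astype(int)
    for r in range(c[1]-28,c[1]+16): print(r,''.join('#' if v>45 else '.' for v in df[r,c[0]-35:c[0]+35]))
    print("cols from",c[0]-35)
E
```

```text
scene [[311.0, 153.0], [324.0, 164.0], [311.0, 132.0], [324.0, 142.0]]
130 .........................#########.......#######..#...................
131 .........................#########....................................
132 .....................#...#########....................................
133 .........................#########....................................
134 .........................#########........#...........................
135 .........................#########..........##..####..................
136 .......................#.#########........#....####...................
137 .........................#########............#####...............#...
138 .........................#########...........######...................
139 .........................#####.##............######...................
140 ........................................##..#.#####...................
141 ..............................................#####...................
142 ..............................................#####...................
143 ......................................##..##..####
[... 4968 characters left out ...]
...........
184 ......................................................................
185 ......................................................................
186 ......................................................................
187 ......................................................................
188 ......................................................................
189 ......................................................................
190 ......................................................................
191 ......................................................................
192 ......................................................................
cols from 310
```

```bash
python3 -c "
from plant import ctrl;print(ctrl.grip_depth)"
python3 -m inch '[[[0,0,0.2],0,0],[[0,0,0.4],0,0],[[0,0,0.6],0,0],[[0,0,0.75],0,0],[[0,0,0.85],0,0]]' >/dev/null
python3 -m inch '[[[0,0,0.03],0,0],[[0,0,0.06],0,0],[[0,0,0.09],0,0],[[0,0,0.1],0,0],[[0,0,0.1],0,0]]' >/dev/null;python3 st.py
python3 -m inch '[[[0,0,0.015],0,0],[[0,0,0.03],0,0],[[0,0,0.045],0,0],[[0,0,0.05],0,0],[[0,0,0.05],0,0]]' >/dev/null;python3 st.py
```

```text
18.8
7.8167 [431.  164.   40.6] panel xy [ -6.3 311.5] yaw 81.74 F [-0.3  0.  -0.4] w 0.501 gf 0.0
8.2333 [430.  163.8  29.3] panel xy [ -7.3 311.7] yaw 81.74 F [-0.   0.5 -0.5] w 0.501 gf 0.0
```

```bash
python3 -m inch '[[[0,0,0.01],0,0],[[0,0,0.02],0,0],[[0,0,0.02],0,0]]' >/dev/null;python3 st.py
python3 -m inch '[[[0,0,0.01],0,0],[[0,0,0.02],0,0],[[0,0,0.02],0,0]]' >/dev/null;python3 st.py
python3 -m inch '[[[0,0,0.01],0,0],[[0,0,0.02],0,0],[[0,0,0.02],0,0]]' >/dev/null;python3 st.py
```

```text
8.4833 [429.9 163.7  25.2] panel xy [ -7.4 311.7] yaw 81.74 F [-0.2 -1.  -0.4] w 0.499 gf 0.0
8.7333 [429.9 163.8  21.1] panel xy [ -7.4 311.7] yaw 81.74 F [ 1.  -0.   0.4] w 0.498 gf 0.0
8.9833 [429.9 163.8  17.2] panel xy [ -7.4 311.7] yaw 81.74 F [ 0.  -0.2 -0.2] w 0.496 gf 0.0
```

```bash
python3 - <<'E'
from h import *
from plant import ctrl
a=ctrl.read_camera("side");b=ctrl.read_camera("scene")
s=ctrl.read_state();print(s["eef_pos"],proj(a,s["eef_pos"]),proj(b,s["eef_pos"]))
A=cv2.resize(a["pixels"][200:300,300:400],(400,400),interpolation=3);B=cv2.resize(b["pixels"][190:290,260:360],(400,400),interpolation=3)
cv2.imwrite("pics/t1.png",np.hstack([A,B]))
E
```

```text
[430.15372935 163.82210076  17.5019738 ] [[343.61100707 268.04924992]] [[318.33437813 256.98139099]]
```

View pics/t1.png

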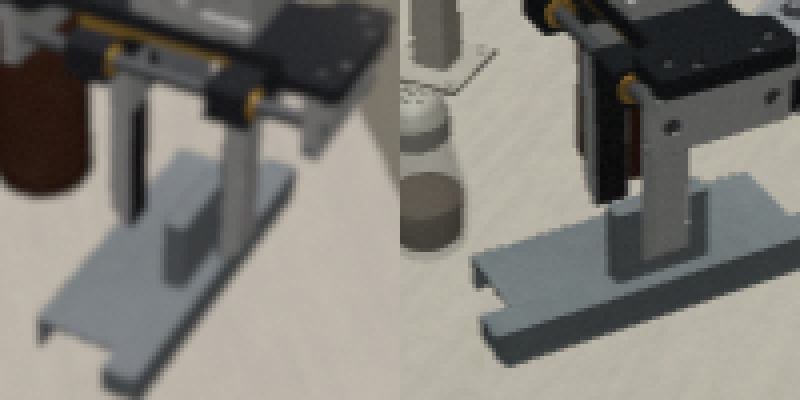

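The left (side) crop shows the fingers straddling the grip plate with the tips well above the guard. The right (scene) crop shows the near fingertip at about (665,262), higher than the reported TCP. So the real finger ends sit above the reported TCP. I'll keep lowering gently until contact.

```bash
for i in 1; do
python3 -m inch '[[[0,0,0.01],0,0],[[0,0,0.02],0,0],[[0,0,0.02],0,0]]' >/dev/null;python3 st.py
python3 -m inch '[[[0,0,0.01],0,0],[[0,0,0.02],0,0],[[0,0,0.02],0,0]]' >/dev/null;python3 st.py
python3 -m inch '[[[0,0,0.01],0,0],[[0,0,0.02],0,0],[[0,0,0.02],0,0]]' >/dev/null;python3 st.py; done
python3 -m inch '[[[0,0,0.01],0,0],[[0,0,0.01],0,0],[[0,0,0.01],0,0]]' >/dev/null;python3 st.py
python3 -m inch '[[[0,0,0.01],0,0],[[0,0,0.01],0,0],[[0,0,0.01],0,0]]' >/dev/null;python3 st.py
```

```text
9.3333 [429.9 163.7  13.2] panel xy [ -7.4 311.7] yaw 81.75 F [ 0.2 -0.1 -0.4] w 0.498 gf 0.0
9.5833 [429.9 163.7   9.1] panel xy [ -7.4 311.7] yaw 81.74 F [ 0.6  0.8 -0. ] w 0.503 gf 0.0
9.8333 [429.9 163.7   5.1] panel xy [ -7.4 311.7] yaw 81.74 F [-0.6  0.  -0.4] w 0.501 gf 0.0
10.0833 [430.2 163.8   3.5] panel xy [ -7.2 311.6] yaw 81.74 F [ 0.2  0.7 -0.4] w 0.502 gf 0.0
10.3333 [430.2 163.8   1.5] panel xy [ -7.2 311.6] yaw 81.74 F [-0.3 -0.1  0.1] w 0.498 gf 0.0
```

```bash
python3 -m inch '[[[0,0,0.01],0,0],[[0,0,0.01],0,0],[[0,0,0.01],0,0]]' >/dev/null;python3 st.py
python3 -m inch '[[[0,0,0.01],0,0],[[0,0,0.01],0,0],[[0,0,0.01],0,0]]' >/dev/null;python3 st.py
python3 -m inch '[[[0,0,0.01],0,0],[[0,0,0.01],0,0],[[0,0,0.01],0,0]]' >/dev/null;python3 st.py
```

```text
10.5833 [430.1 163.8  -0.5] panel xy [ -7.2 311.6] yaw 81.74 F [-0.   1.2  0.6] w 0.501 gf 0.0
10.8333 [430.1 163.8  -2.5] panel xy [ -7.2 311.6] yaw 81.74 F [-0.2  0.6 -1.1] w 0.499 gf 0.0
11.0833 [430.1 163.8  -4.5] panel xy [ -7.2 311.6] yaw 81.74 F [0.3 0.1 0.2] w 0.499 gf 0.0
```

```bash
python3 -m inch '[[[0,0,0.01],0,0],[[0,0,0.01],0,0],[[0,0,0.01],0,0]]' >/dev/null;python3 st.py
python3 -m inch '[[[0,0,0.01],0,0],[[0,0,0.01],0,0],[[0,0,0.01],0,0]]' >/dev/null;python3 st.py
```

```text
11.3333 [430.6 163.9  -6.1] panel xy [ -6.7 311.6] yaw 81.74 F [-0.5 -0.2  1.3] w 0.502 gf 0.6
11.5833 [430.7 163.9  -6.3] panel xy [ -6.6 311.5] yaw 81.74 F [-4.3 -1.2 11.3] w 0.499 gf 5.5
```

```bash
python3 -m inch '[[[0,0,-0.1],0,0],[[0,0,-0.3],0,0],[[0,0,-0.5],0,0],[[0,0,-0.7],0,0],[[0,0,-0.9],0,0]]' >/dev/null
python3 -m inch '[[[0,0,-0.1],0.96,1],[[0,0,-0.1],0.96,1],[[0,0,-0.1],0.96,1],[[0,0,-0.1],0.96,1],[[0,0,-0.1],0.96,1]]' >/dev/null
python3 -m inch '[[[0,0,0],0.96,1],[[0,0,0],0.96,1],[[0,0,0],0.96,1],[[0,0,0],0.96,1],[[0,0,0],0.96,1]]' >/dev/null;python3 st.py
python3 -m inch '[[[0.045,0.745,0],0,1],[[0.045,0.745,0],0,1],[[0.045,0.745,0],0,1],[[0.045,0.745,0],0,1],[[0.045,0.745,0],0,1]]' >/dev/null
python3 -m inch '[[[0.045,0.745,0],0,1],[[0.045,0.745,0],0,1],[[0.045,0.745,0],0,1],[[0.045,0.745,0],0,1],[[0.045,0.745,0],0,1]]' >/dev/null
python3 -m inch '[[[0.045,0.745,0],0,1],[[0.045,0.745,0],0,1],[[0.045,0.745,0],0,1],[[0.045,0.745,0],0,1],[[0.045,0.745,0],0,1]]' >/dev/null
python3 -m inch '[[[0,0,0],0,1],[[0,0,0],0,1],[[0,0,0],0,1]]' >/dev/null;python3 st.py
```

```text
12.8333 [430.  163.8 191.2] panel xy [ -7.3 311.6] yaw 24.18 F [-0.2 -2.  -0.7] w 0.003 gf 0.0
14.3333 [ 637.6 -230.8  192.5] panel xy [  21.3 -133.2] yaw 24.33 F [-0.5 -0.3 -0.6] w 0.003 gf 0.0
```

```bash
python3 -m inch '[[[-0.006,0.015,0.1],0,1],[[-0.006,0.015,0.3],0,1],[[-0.006,0.015,0.5],0,1],[[-0.006,0.015,0.65],0,1],[[-0.006,0.015,0.75],0,1]]' >/dev/null
python3 -m inch '[[[0,0,0.03],0,1],[[0,0,0.045],0,1],[[0,0,0.045],0,1],[[0,0,0.045],0,1],[[0,0,0.045],0,1]]' >/dev/null;python3 st.py
```

```text
15.1667 [ 639.5 -236.7   35.7] panel xy [  20.6 -139.4] yaw 24.17 F [0.1 0.6 0.2] w 0.009 gf 0.0
```

```bash
python3 -m inch '[[[0,-0.04,0.01],0,1],[[0,-0.09,0.01],0,1],[[0,-0.14,0.01],0,1],[[0,-0.19,0.01],0,1],[[0,-0.24,0.01],0,1]]' >/dev/null; python3 st.py
python3 -m inch '[[[0,-0.05,0],0,1],[[0,-0.1,0],0,1],[[0,-0.15,0],0,1],[[0,-0.2,0],0,1],[[0,-0.25,0],0,1]]' >/dev/null; python3 st.py
python3 -m inch '[[[0,-0.05,0],0,1],[[0,-0.1,0],0,1],[[0,-0.15,0],0,1],[[0,-0.2,0],0,1],[[0,-0.25,0],0,1]]' >/dev/null; python3 st.py
```

```text
15.5833 [ 617.4 -190.8   30.5] panel xy [ 19.1 -88.5] yaw 24.17 F [-0.8  0.6 -0.3] w 0.006 gf 0.0
16.0 [ 597.3 -145.9   30.6] panel xy [ 19.1 -39.3] yaw 24.15 F [ 0.4 -0.3  0.7] w 0.008 gf 0.2
16.4167 [ 577.  -100.4   30.8] panel xy [19.2 10.6] yaw 24.14 F [0.9 0.8 0.6] w 0.006 gf 0.0
```

```bash
python3 -m inch '[[[0,-0.03,0],0,1],[[0,-0.06,0],0,1],[[0,-0.09,0],0,1],[[0,-0.11,0],0,1],[[0,-0.11,0],0,1]]' >/dev/null; python3 st.py
python3 -m inch '[[[0,0,-0.1],0,1],[[0,0,-0.25],0,1],[[0,0,-0.4],0,1],[[0,0,-0.6],0,1],[[0,0,-0.8],0,1]]' >/dev/null
python3 -m inch '[[[-0.25,0.2,0],0,1],[[-0.25,0.2,0],0,1],[[-0.25,0.2,0],0,1],[[-0.25,0.2,0],0,0],[[-0.25,0.2,0],0,0]]' >/dev/null
python3 -m inch '[[[0,0,0],0,0],[[0,0,0],0,0],[[0,0,0],0,0]]' >/dev/null;python3 st.py
python3 - <<'E'
from h import *
from plant import ctrl
c=ctrl.read_camera("wrist");pickle.dump(c,open("w3.pkl","wb"));im=c["pixels"]
b=im.astype(int);m=(((b[...,0]-b[...,2])>8)).astype(np.uint8)*255
m[225:]=0
m=cv2.morphologyEx(cv2.morphologyEx(m,cv2.MORPH_CLOSE,np.ones((5,5))),cv2.MORPH_OPEN,np.ones((9,9)))
r,P,k=rect(c,m,40);print("panel",r,cv2.boundingRect(k))
x,y,w,h=cv2.boundingRect(k);pic=cv2.resize(im[max(y-25,0):y+h+15,max(x-15,0):x+w+15],None,fx=3,fy=3,interpolation=3);print(pic.shape,x,y);cv2.imwrite("pics/p3.png",pic)
E
```

```text
16.8333 [568.1 -80.4  30.7] panel xy [19.1 32.4] yaw 24.18 F [ 0.8 -0.7 -0.1] w 0.003 gf 0.0
17.9167 [ 539.2 -137.3  190.2] panel xy [-30.4  -7.8] yaw 24.21 F [ 0.3 -0.3  0.3] w 0.322 gf 0.0
panel ((563.3460693359375, -117.26609802246094), (79.52285766601562, 248.24656677246094), 24.196556091308594) (210, 125, 209, 67)
(321, 717, 3) 210 125
```

```bash
python3 - <<'E'
from h import *
ya=np.radians(24.1);C,S=np.cos(ya),np.sin(ya)
for f in("w1.pkl","w3.pkl"):
    c=pickle.load(open(f,"rb"));g=cv2.cvtColor(c["pixels"],cv2.COLOR_BGR2GRAY)
    ys=np.arange(-115,118,2.);xs=np.arange(38,4,-2.5)
    q=proj(c,[(563.5+C*x-S*y,-117.5+S*x+C*y,45) for x in xs for y in ys]).astype(np.float32).reshape(len(xs),len(ys),2)
    v=cv2.remap(g,q[...,0],q[...,1],1).astype(int);md=np.median(v)
    print(f,md)
    for row in v: print(''.join('#' if t<md-50 else 'x' if t<md-20 else '+' if t>md+15 else '.' for t in row))
print(''.join('|' if min(abs(y-np.array([-95,-55,-15,25,85])))<1.1 else ' ' for y in ys))
E
```

```text
w1.pkl 198.0
...................................................................................................................xx
#.................................................................................................................x##
#..................................................................................................................##
....................................................................................................................x
..........xx..................xx..................xx.................xxx..........................xxx................
........x#####..............#####x.............x#####x.............x#####.......................x#####x..............
.......x#######............#######x...........x#######x...........x#######.....................x#######x.............
xx#############x.....xx############......xxxx#########x.......xxxx########x..................xxxx#######.............
.x##x##########.......x############.....x...x#########x......xx..x########x..................xx..x######.............
.x####x########.......x##
[... 1631 characters left out ...]
........
.......x######x..xxxxxxxx..#######xxxxxxxxxxx..#######xxxxxxxxxxx.x######x...xxxxxxxx.........xx..#####x.............
........x####x..............x####x.............x#####x.............x####x......................xxx####...............
.....................................................................................................................
.....................................................................................................................
.....................................................................................................................
          |                   |                   |                   |                             |
```

All four row toggles now lie over to +y and the fifth is unchanged. The sweep is done, so next is the guard.

```bash
python3 -m inch '[[[0.06,-0.8,0],0,0],[[0.06,-0.8,0],0,0],[[0.06,-0.8,0],0,0],[[0.06,-0.8,0],0,0],[[0.06,-0.8,0],0,0]]' >/dev/null
python3 -m inch '[[[0.06,-0.8,0],-0.96,0],[[0.06,-0.8,0],-0.96,0],[[0.06,-0.8,0],-0.96,0],[[0.06,-0.8,0],-0.96,0],[[0.06,-0.8,0],-0.96,0]]' >/dev/null
python3 -m inch '[[[0,0,0],-0.96,0],[[0,0,0],-0.96,0],[[0,0,0],-0.96,0],[[0,0,0],-0.96,0],[[0,0,0],-0.96,0]]' >/dev/null
python3 -m inch '[[[0,0,0],0,0],[[0,0,0],0,0],[[0,0,0],0,0]]' >/dev/null;python3 st.py
python3 - <<'E'
from h import *
from plant import ctrl
c=ctrl.read_camera("wrist");pickle.dump(c,open("w4.pkl","wb"));im=c["pixels"]
hs=cv2.cvtColor(im,cv2.COLOR_BGR2HSV);b=im.astype(int)
m=((b[...,0]-b[...,2]>4)&(b[...,1]<200)&(hs[...,1]<90)).astype(np.uint8)*255;m[245:]=0
gx0=proj(c,[430,160,20])[0];print("guard px",gx0)
x,y=gx0.astype(int);roi=np.zeros_like(m);roi[max(y-100,0):y+75,x-50:x+50]=m[max(y-100,0):y+75,x-50:x+50]
roi=cv2.morphologyEx(roi,cv2.MORPH_OPEN,np.ones((3,3)))
r,P,k=rect(c,roi,20);print("guard rect z20",r,cv2.boxPoints(r).round(1).tolist(),cv2.boundingRect(k))
cv2.imwrite("pics/m4.png",roi)
E
```

```text
19.4667 [430.3 163.5 190.6] panel xy [ -7.2 311.3] yaw 81.61 F [ 0.3  0.4 -0.4] w 0.501 gf 0.0
guard px [320.58571305 182.76504309]
guard rect z20 ((443.0544128417969, 156.45037841796875), (170.56956481933594, 61.701210021972656), 81.46919250488281) [[399.8999938964844, 76.69999694824219], [460.8999938964844, 67.5], [486.20001220703125, 236.1999969482422], [425.20001220703125, 245.39999389648438]] (307, 116, 50, 129)
```

```bash
python3 -m inch '[[[0,0,0.2],0,0],[[0,0,0.4],0,0],[[0,0,0.6],0,0],[[0,0,0.75],0,0],[[0,0,0.85],0,0]]' >/dev/null
python3 -m inch '[[[0,0,0.05],0,0],[[0,0,0.09],0,0],[[0,0,0.11],0,0],[[0,0,0.11],0,0],[[0,0,0.11],0,0]]' >/dev/null;python3 st.py
python3 -m inch '[[[0,0,0],0,0.3],[[0,0,0],0,0.6],[[0,0,0],0,1],[[0,0,0],0,1],[[0,0,0],0,1]]' 50 >/dev/null;python3 st.py
python3 -m inch '[[[0,0,0],0,1],[[0,0,0],0,1],[[0,0,0],0,1]]' >/dev/null;python3 st.py
```

```text
20.35 [431.3 164.    0. ] panel xy [ -6.  311.4] yaw 81.73 F [-0.8 -0.5  0.7] w 0.498 gf 0.0
20.7667 [430.3 163.8  -1. ] panel xy [ -7.  311.6] yaw 81.74 F [-0.2  0.1 -0.2] w 0.184 gf 0.0
21.0167 [429.6 163.8  -1.2] panel xy [ -7.7 311.8] yaw 81.74 F [-2.5  0.1  3.8] w 0.124 gf 50.0
```

```bash
python3 -m inch '[[[0,0,-0.05],0,1],[[0,0,-0.2],0,1],[[0,0,-0.4],0,1],[[0,0,-0.6],0,1],[[0,0,-0.8],0,1]]' >/dev/null
python3 -m inch '[[[0,0,-0.15],0,1],[[0,0,-0.2],0,1],[[0,0,-0.2],0,1],[[0,0,-0.2],0,1],[[0,0,-0.2],0,1]]' >/dev/null;python3 st.py
python3 - <<'E'
from h import *
from plant import ctrl
s=ctrl.read_state()
c=ctrl.read_camera("wrist");pickle.dump(c,open("w5.pkl","wb"));im=c["pixels"]
p=np.array(s["eef_pos"]);R=np.array(s["eef_rot"]);z0=p[2]+1.2
# rectify at guard top plane, in tool frame: u=along tool x (guard y), v=along tool y (guard x)
us=np.arange(95,20,-1.);vs=np.arange(-30,62,1.)
X=[p+R[:,0]*u+R[:,1]*v for u in us for v in vs];X=np.array(X);X[:,2]=z0+20
q=proj(c,X).astype(np.float32).reshape(len(us),len(vs),2)
print(q[0,0],q[-1,-1])
v=cv2.remap(im,q[...,0],q[...,1],1);np.save("r5.npy",v)
g=cv2.cvtColor(v,cv2.COLOR_BGR2GRAY).astype(int)
for u,row in zip(us,g):
    if u%1==0 and u>50: print(int(u),' '.join(f"{t//10:2d}" for t in row[::4]))
E
```

```text
21.85 [428.6 163.3 195.4] panel xy [ -8.8 311.8] yaw 81.74 F [ 0.2 -0.6 -2.6] w 0.125 gf 50.0
[268.97424   90.086494] [413.7622  210.66649]
95 22 22 22 22 22 22 22 22 22 22 22 22 22 22 22 22 22 22 22 22 22 22 22
94 22 22 22 22 22 22 22 22 22 22 22 22 22 22 22 22 22 22 22 22 22 22 22
93 22 22 22 22 22 21 22 22 22 22 22 22 22 22 22 22 22 22 22 22 22 22 22
92 22 22 22 22 22 21 22 22 22 22 22 22 22 22 22 22 22 22 22 22 22 22 22
91 22 22 22 22 22 22 22 22 22 22 22 22 22 22 22 22 22 22 22 22 22 22 22
90 22 22 22 22 22 22 22 22 22 22 22 22 22 22 22 22 22 22 22 22 22 22 22
89 22 22 22 22 22 22 22 22 22 22 22 22 22 22 22 22 22 22 22 22 22 22 22
88 22 22 22 22 22 22 22 22 22 22 22 22 22 22 22 22 22 22 22 22 22 22 22
87 22 22 22 22 22 22 22 22 22 22 22 22 22 22 22 22 22 22 22 21 22 21 22
86 22 22 22 22 22 22 22 22 22 22 22 22 22 22 22 22 22 22 20 16 17 17 22
85 22 22 22 22 22 22 22 22 22 22 22 22 22 22 22 22 22 22 16 12 16 17 19
84 22 22 22 22 23 22 22 22 22 22 22 22 22 22 22 22 22 22 12 13 17 19 16
83 22 22 22 22 22 22 22 22 22 22 22 22 22 22 22 22 22 19 12 15 18 20 18
82 22 22 22 22 22 22 21 
[... 1579 characters left out ...]
7 17 17 17 17 17 17 17 17 17 17 17 17 17 17 22 22 22
59 22 22 22 22 17 17 17 17 17 17 17 17 17 17 17 17 17 17 17 16 22 22 22
58 22 22 22 22 17 17 17 17 17 17 17 17 17 17 17 17 17 16 16 16 22 22 22
57 22 22 22 22 17 17 17 17 17 17 17 17 17 17 17 17 17 16 17 16 22 22 22
56 22 22 22 22 17 17 17 17 17 17 17 17 17 17 17 17 17 16 16 16 22 22 22
55 22 22 22 22 17 17 17 17 17 17 17 17 17 17 17 17 17 16 16 16 22 22 22
54 22 22 22 22 17 17 17 17 17 17 17 17 17 17 17 17 16 16 17 16 22 22 22
53 22 22 22 22 17 17 17 17 17 17 17 17 17 17 16 17 17 16 17 16 22 22 22
52 22 22 22 22 17 17 17 17 17 17 17 17 17 17 17 17 16 16 17 16 22 22 22
51 22 22 22 22 17 17 17 16 17 17 17 17 17 17 16 17 16 16 16 16 22 22 22
```

```bash
python3 -m inch '[[[-0.69,0.418,0],0,1],[[-0.69,0.418,0],0,1],[[-0.69,0.418,0],0,1],[[-0.69,0.418,0],0,1],[[-0.69,0.418,0],0,1]]' >/dev/null
python3 -m inch '[[[-0.69,0.418,0],-0.98,1],[[-0.69,0.418,0],-0.98,1],[[-0.69,0.418,0],-0.98,1],[[-0.69,0.418,0],-0.98,1],[[-0.69,0.418,0],-0.98,1]]' >/dev/null
python3 -m inch '[[[0,0,0.1],-0.1,1],[[0,0,0.2],-0.1,1],[[0,0,0.3],-0.1,1],[[0,0,0.4],-0.1,1],[[0,0,0.4],-0.1,1]]' >/dev/null
python3 -m inch '[[[0,0,0],0,1],[[0,0,0],0,1],[[0,0,0],0,1]]' >/dev/null;python3 st.py
python3 - <<'E'
from h import *
from plant import ctrl
s=ctrl.read_state();c=ctrl.read_camera("wrist");pickle.dump((c,s),open("w6.pkl","wb"))
print(proj(c,s["eef_pos"]))
cv2.imwrite("pics/w6.png",cv2.resize(c["pixels"][:240,220:440],None,fx=2.5,fy=2.5,interpolation=3))
E
```

```text
23.4 [ 556.7 -133.5  120.1] panel xy [-12.9 -11.4] yaw 114.15 F [-0.5 -0.  -1.5] w 0.124 gf 50.0
[[320.34599055 228.56056427]]
```

View pics/w6.png

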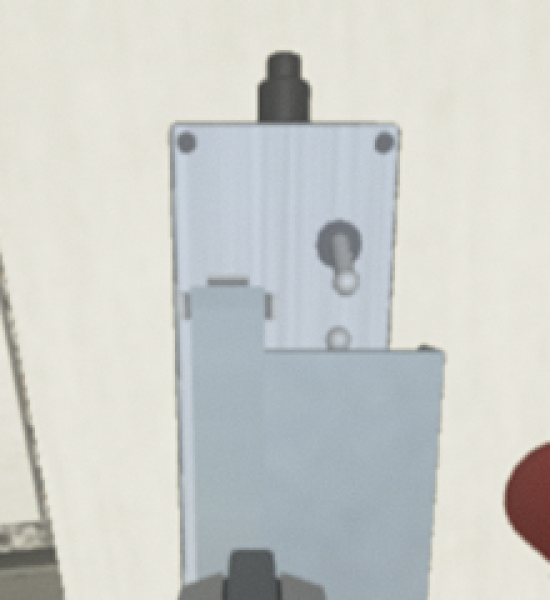

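The wrist view shows the bar end at row 287, columns 191–265. Clip_b is just beyond it at columns 208–248, between cheeks at (187,306) and (268,306). The panel end edge is at row 123, columns 170–401. I'll work out the relative error from these.

```bash
python3 - <<'E'
from h import *
c,s=pickle.load(open("w6.pkl","rb"));p=np.array(s["eef_pos"]);R=np.array(s["eef_rot"])
T=lambda u,v,z:((onz(c,(220+u/2.5,v/2.5),z)-p)@R)[:2]   # tool x (panel y), tool y (panel x)
zt=p[2]+1.2+20
f=lambda n,a:print(n,np.round(a,1))
f("tool yaw",[np.degrees(np.arctan2(R[1,0],R[0,0]))])
f("bar end L",T(191,287,zt));f("bar end R",T(265,287,zt))
f("plate end",T(340,350,zt));f("fold R lo",T(430,590,zt));f("fold R hi",T(444,352,zt))
f("panel end L",T(171,123,40));f("panel end R",T(400,123,40));f("panel R lo",T(388,350,40));f("panel L lo",T(182,560,40))
f("cheek L in",T(190,306,64));f("cheek R in",T(265,306,64));f("cheek L c",T(187,306,64));f("cheek R c",T(268,306,64))
f("clip L",T(208,280,69));f("clip R",T(248,280,69))
f("t5 base",T(339,244,43));f("t4 ball",T(338,339,49))
E
```

```text
tool yaw [114.2]
bar end L [ 81.1 -14.3]
bar end R [81.1  3.4]
plate end [66.3 21.8]
fold R lo [ 3.  48.1]
fold R hi [65.8 47.3]
panel end L [136.6 -27.9]
panel end R [136.6  52.3]
panel R lo [58.4 52.1]
panel L lo [-26.6 -28.4]
cheek L in [ 75.1 -20.8]
cheek R in [75.1  4.9]
cheek L c [ 75.1 -21.8]
cheek R c [75.1  5.9]
clip L [ 83.6 -14.2]
clip R [83.6 -0.9]
t5 base [96.4 31.9]
t4 ball [63.1 31.9]
```

```bash
python3 -m inch '[[[0.0065,-0.012,0.05],0,1],[[0.0065,-0.012,0.12],0,1],[[0.0065,-0.012,0.18],0,1],[[0.0065,-0.012,0.23],0,1],[[0.0065,-0.012,0.23],0,1]]' >/dev/null
python3 -m inch '[[[0,0,0],0,1],[[0,0,0],0,1],[[0,0,0],0,1],[[0,0,0],0,1]]' >/dev/null;python3 st.py
python3 - <<'E'
from h import *
c,s=pickle.load(open("w6.pkl","rb"));e=np.array(s["eef_pos"])[:2]-[563.8,-117.8];ya=np.radians(24.07);print(s["eef_pos"],e@[np.cos(ya),np.sin(ya)],e@[-np.sin(ya),np.cos(ya)])
E
```

```text
24.2 [ 553.8 -133.4   73.7] panel xy [-15.5 -10.2] yaw 114.14 F [-0.2  0.2 -2. ] w 0.125 gf 50.0
[ 556.71810158 -133.47432468  120.09872856] -12.858923803913557 -11.42303890994607
```

```bash
python3 -m inch '[[[0,0,0.02],0,1],[[0,0,0.04],0,1],[[0,0,0.06],0,1],[[0,0,0.06],0,1],[[0,0,0.06],0,1]]' >/dev/null;python3 st.py
python3 -m inch '[[[0,0,0.01],0,1],[[0,0,0.02],0,1],[[0,0,0.03],0,1],[[0,0,0.04],0,1],[[0,0,0.04],0,1]]' >/dev/null;python3 st.py
python3 -m inch '[[[0,0,0.01],0,1],[[0,0,0.02],0,1],[[0,0,0.03],0,1],[[0,0,0.03],0,1],[[0,0,0.03],0,1]]' >/dev/null;python3 st.py
```

```text
24.6167 [ 552.8 -133.1   60. ] panel xy [-16.3  -9.4] yaw 114.14 F [ 0.4 -0.  -1.6] w 0.121 gf 50.0
25.0333 [ 554.5 -133.7   54.7] panel xy [-14.9 -10.7] yaw 114.14 F [-0.4  0.5  3.9] w 0.122 gf 50.0
25.45 [ 553.8 -133.1   46.9] panel xy [-15.3  -9.9] yaw 114.15 F [ 0.9 -0.   0.4] w 0.124 gf 50.0
```

```bash
python3 -m inch '[[[0,0,0.01],0,1],[[0,0,0.02],0,1],[[0,0,0.03],0,1],[[0,0,0.03],0,1],[[0,0,0.03],0,1]]' >/dev/null;python3 st.py
python3 -m inch '[[[0,0,0.01],0,1],[[0,0,0.015],0,1],[[0,0,0.015],0,1],[[0,0,0.015],0,1]]' >/dev/null;python3 st.py
python3 -m inch '[[[0,0,0.01],0,1],[[0,0,0.015],0,1],[[0,0,0.015],0,1],[[0,0,0.015],0,1]]' >/dev/null;python3 st.py
```

```text
25.8667 [ 552.6 -132.8   39.2] panel xy [-16.3  -9.1] yaw 114.14 F [ 1.4  1.2 -3.8] w 0.127 gf 50.0
26.2 [ 552.8 -133.    38.8] panel xy [-16.2  -9.4] yaw 114.14 F [-2.1  0.8  5.9] w 0.125 gf 50.0
26.5333 [ 552.9 -133.    38.8] panel xy [-16.2  -9.4] yaw 114.14 F [-5.5  2.2 16.1] w 0.128 gf 50.0
```

```bash
python3 -m inch '[[[0,0,0.015],0,1],[[0,0,0.015],0,1],[[0,0,0.015],0,1]]' >/dev/null;python3 st.py
python3 -m inch '[[[0,0,-0.02],0,1],[[0,0,-0.04],0,1],[[0,0,-0.04],0,1],[[0,0,-0.04],0,1]]' >/dev/null;python3 st.py
python3 -m inch '[[[0,0,0],0,0.6],[[0,0,0],0,0.4],[[0,0,0],0,0.2],[[0,0,0],0,0.2],[[0,0,0],0,0.2]]' >/dev/null;python3 st.py
python3 -m inch '[[[0,0,-0.05],0,0.2],[[0,0,-0.15],0,0.2],[[0,0,-0.25],0,0.2],[[0,0,-0.35],0,0.2],[[0,0,-0.45],0,0.2]]' >/dev/null
python3 -m inch '[[[0,0,0],0,0.2],[[0,0,0],0,0.2],[[0,0,0],0,0.2]]' >/dev/null;python3 st.py
python3 - <<'E'
from h import *
from plant import ctrl
s=ctrl.read_state();c=ctrl.read_camera("wrist");p=np.array(s["eef_pos"])
b=ctrl.read_camera("scene");pickle.dump((c,s,b),open("w7.pkl","wb"))
ya=np.radians(24.1);C,S=np.cos(ya),np.sin(ya)
g=cv2.cvtColor(c["pixels"],cv2.COLOR_BGR2GRAY)
ys=np.arange(100,0,-2.);xs=np.arange(-44,44,2.)
q=proj(c,[(563.5+C*x-S*y,-117.5+S*x+C*y,60) for y in ys for x in xs]).astype(np.float32).reshape(len(ys),len(xs),2)
v=cv2.remap(g,q[...,0],q[...,1],1).astype(int)
for y,row in zip(ys,v): print(f"{int(y):4d}",' '.join(f"{t//10:2d}" for t in row))
E
```

```text
26.7833 [ 552.9 -133.    38.8] panel xy [-16.1  -9.5] yaw 114.16 F [-11.6   3.6  27.4] w 0.123 gf 50.0
27.1167 [ 552.8 -133.1   38.9] panel xy [-16.2  -9.5] yaw 114.14 F [ 0.4  0.2 -1.5] w 0.124 gf 50.0
27.5333 [ 553.2 -133.3   39.7] panel xy [-16.   -9.9] yaw 114.14 F [-0.1  0.2  0.7] w 0.393 gf 0.0
28.2 [ 552.7 -133.1  128.8] panel xy [-16.4  -9.4] yaw 114.14 F [-0.  -0.4 -0.7] w 0.401 gf 0.0
 100 23 23 16 19 20 20 19 20 20 20 20 20 20 20 20 20 20 20 20 20 20 19 20 20 20 20 20 20 20 19 20 20 20 20 20 20 20 20 20 19 19 23 22 23
  98 22 23 17 19 21 20 19 20 19 20 20 20 20 20 20 20 20 20 20 20 20 19 20 20 20 20 20 20 20 19 20 20 20 20 20 20 20 20 20 19 20 22 22 23
  96 22 23 17 19 21 20 19 20 19 20 20 20 20 20 20 20 20 20 20 20 20 19 20 20 20 20 20 20 20 19 20 20 20 20 20 20 20 20 20 20 20 23 23 23
  94 22 22 16 19 21 20 19 20 20 20 20 20 20 20 20 20 20 20 20 20 20 19 20 20 20 20 20 20 20 20 20 20 20 20 20 20 20 20 20 19 20 23 23 22
  92 22 23 16 19 21 20 19 19 19 20 20 20 20 20 20 20 20 20 19 20 20 19 20 20 20 20 20 20 20 18 18 18 19 20 20 20 19 20 20 19 19 22 22 23
  90 23 23 17 19 
[... 5447 characters left out ...]
 19 20 23 22 22
  10 23 23 18 18 20 20 19 17 17 17 17 17 17 17 17 17 17 17 17 17 17 17 17 17 17 17 17 17 17 17 17 17 17 17 17 17 17 17 18 20 20 23 22 22
   8 22 22 17 18 20 20 19 17 17 17 17 17 17 17 17 17 17 17 17 17 17 17 17 17 17 17 17 17 17 17 17 17 17 17 17 17 17 16 17 19 19 23 22 22
   6 23 22 17 18 20 20 19 17 17 17 17 17 17 16 16 16 17 17 17 17 17 17 17 17 17 17 17 17 17 17 17 17 17 17 17 17 17 17 19 19 19 23 22 22
   4 23 22 17 18 20 20 19 17 17 17 17 15 11 10 10 10 11 16 17 17 17 17 17 17 16 17 17 17 17 17 17 17 17 17 17 17 17 17 19 19 19 22 22 22
   2 22 23 18 18 20 19 19 17 17 17 17 12  9  9  9  9  9 13 17 17 17 17 17 17 17 17 17 17 17 17 17 17 17 17 17 17 17 17 19 19 19 23 22 23
```

```bash
python3 -m inch '[[[0,0,-0.2],0,0.2],[[0,0,-0.2],0,0.2],[[-0.2,0,-0.2],0,0.2],[[-0.4,0,-0.2],0,0.2],[[-0.5,0,-0.2],0,0.2]]' >/dev/null
python3 -m inch '[[[-0.25,0,0],0,0.2],[[-0.25,0,0],0,0.2],[[-0.25,0,0],0,0.2],[[-0.25,0,0],0,0.2],[[-0.25,0,0],0,0.2]]' >/dev/null
python3 -m inch '[[[0,0,0],0,0.2],[[0,0,0],0,0.2],[[0,0,0],0,0.2]]' >/dev/null;python3 st.py
python3 - <<'E'
from h import *
from plant import ctrl
c=ctrl.read_camera("wrist")
ya=np.radians(24.1);C,S=np.cos(ya),np.sin(ya)
g=cv2.cvtColor(c["pixels"],cv2.COLOR_BGR2GRAY)
ys=np.arange(-90,-130,-2.);xs=np.arange(-44,44,2.)
q=proj(c,[(563.5+C*x-S*y,-117.5+S*x+C*y,60) for y in ys for x in xs]).astype(np.float32).reshape(len(ys),len(xs),2);print(q[0,0],q[-1,-1])
v=cv2.remap(g,q[...,0],q[...,1],1).astype(int)
for y,row in zip(ys,v): print(f"{int(y):4d}",' '.join(f"{t//10:2d}" for t in row))
d=pickle.load(open("c0.pkl","rb"));b=ctrl.read_camera("scene")
h=lambda im,lo,hi:cv2.moments(cv2.inRange(cv2.cvtColor(im,cv2.COLOR_BGR2HSV),lo,hi)[125:260,230:400],True)
for lo,hi in(((0,200,90),(6,255,255)),((0,60,10),(15,255,70))):
    for im in(d["scene"]["pixels"],b["pixels"]):
        m=h(im,lo,hi);print(m["m00"],round(m["m10"]/m["m00"],2),round(m["m01"]/m["m00"],2))
E
```

```text
29.3833 [ 614.5 -269.   170.5] panel xy [ -15.3 -158.7] yaw 114.21 F [0.3 0.  0. ] w 0.401 gf 0.0
[292.7565   127.130005] [373.5804 163.6584]
 -90 23 23 19 21 22 21 21 19 19 19 19 19 19 19 19 19 19 19 19 19 19 19 19 19 19 19 19 19 19 19 19 19 19 19 19 19 19 19 21 22 20 23 23 23
 -92 23 23 18 21 22 21 21 19 19 19 19 19 19 19 19 19 19 19 19 19 19 19 19 19 19 19 19 19 19 19 19 19 19 19 19 19 19 19 21 21 19 23 23 23
 -94 23 23 18 20 22 21 21 19 19 19 19 19 19 19 19 19 19 19 19 19 19 19 19 19 19 19 19 19 19 19 19 19 19 20 19 19 19 19 21 21 19 23 23 23
 -96 23 23 18 20 22 21 21 19 19 19 19 19 19 19 19 19 19 19 19 19 19 19 19 19 18 19 19 19 19 19 19 19 19 19 19 19 19 19 21 21 19 23 23 23
 -98 23 23 19 20 22 21 21 19 19 19 19 19 19 19 19 19 20 20 20 20 20 20 19 19 20 19 19 16 12 12 12 12 12 12 16 19 20 20 22 21 18 23 23 23
-100 23 23 18 20 21 18 16 19 19 19 19 19 19 19 19 20 22 18 18 20 21 22 22 22 22 22 22 21 16 13 12 12 13 16 21 22 22 22 22 21 19 23 23 23
-102 23 23 18 19 16 14 15 19 19 19 19 19 19 19 19 20 21 15 14 16 20 22 22 22 22 22 22 21 21 20 18 18 19 21 22 21 22 22 22 21 19 23 23 23
[... 1157 characters left out ...]
1 21 21 22 22 22 22 22 21 21 22 21 22 22 21 21 22 22 22 19 19 21 20 23 23 23
-122 24 23 22 19 19 19 19 19 19 19 19 19 19 19 19 19 20 20 19 19 20 20 20 20 20 20 20 20 20 20 20 20 20 20 20 20 20 21 21 21 21 24 23 23
-124 23 23 23 23 23 23 23 23 23 23 23 23 23 23 23 23 23 23 23 23 23 23 23 23 23 23 23 23 23 23 23 23 23 23 23 23 23 23 23 23 23 23 23 23
-126 23 23 23 23 23 23 23 23 23 23 23 23 24 24 23 23 23 23 23 23 23 23 23 23 23 23 23 23 23 23 23 23 23 23 23 23 23 23 23 23 23 23 23 23
-128 23 23 23 23 23 23 23 23 23 23 23 23 23 23 23 23 23 23 23 23 23 23 23 23 23 23 23 23 23 23 23 23 23 23 23 23 23 23 23 23 23 23 23 23
929.0 112.23 30.92
959.0 112.11 31.49
1687.0 75.92 76.23
1595.0 79.51 76.92
```

```bash
python3 - <<'E'
from h import *
from plant import ctrl
d=pickle.load(open("c0.pkl","rb"))
for n in("scene","side"):
    b=ctrl.read_camera(n)
    for im in(d[n]["pixels"],b["pixels"]):
        m=cv2.inRange(cv2.cvtColor(im,cv2.COLOR_BGR2HSV),(0,90,10),(15,255,80));m[:, :230]=0;m[:,400:]=0;m[:125]=0;m[270:]=0
        k=max(cv2.findContours(m,0,1)[0],key=cv2.contourArea);print(n,cv2.boundingRect(k),cv2.contourArea(k))
E
```

```text
scene (304, 175, 26, 59) 1270.5
scene (305, 175, 25, 59) 1272.5
side (298, 195, 24, 53) 1031.0
side (298, 195, 24, 53) 1034.0
```

The bottles haven't moved, both clips are over the guard's ends, and the hand is clear of everything.

```bash
python3 -c "
from plant import ctrl;print(ctrl.job_done())"
```

```text
the job is handed in; nothing more can be done
None
```

The job is handed in at about 30 s: one stroke put the four row toggles off (an earlier pass went over them without touching), the fridge toggle is still on, the guard is home under both clips and let go, and the two bottles are confirmed unmoved, though the shaker and timer were not checked separately at the end.

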